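# Reach a silver crown out from under the display riser

## Robot

A 6-joint arm with a two-finger parallel gripper is mounted at the origin on the work surface. World frame = base frame: x ahead of the robot, y to its left, z up, the work surface at z = 0. Lengths are in m, angles in rad, forces in N, time in s.
With the tool pointing down it reaches from about 0.35 to 0.85 m from the base axis. Payload 8.1 kg.
Tool frame: the origin (TCP) lies on the mounting face of the last link; the fingertips stand 186 mm ahead of it and the grasp point (between the pads) lies 167 mm ahead of it; z points along the fingers, y is the line along which they close (so a half turn about z gives the same grasp; the last joint's range is limited). The gripper opens to 93 mm and grips with 3 to 60 N. Pads are 15 mm wide; open, the fingers measure 128 mm over their backs; the gripper's body (75 mm by 188 mm) begins 65 mm behind the grasp point.
Start: joints at [1.175, 0.13, 1.488, -0, 1.523, -0.085], TCP at [0.183, 0.571, 0.405] pointing down, gripper open.
Joint ranges: [-2.96, 2.96], [-0.89, 2.26], [0.02, 2.5], [-1.34, 4.48], [0, 2.73], [-2.66, 2.66]. Speed limits (rad/s): [2.39, 2.39, 2.79, 3.14, 3.14, 3.14].

## Interface

Orientations are given as a rotation vector (axis times angle).
In Python, from plant import * gives the robot as it stands. The module is installed in compiled form; this text tells all that it offers.
- The arm moves only by the tool arm_command, never from a script. Its argument "increments" is a list of rows, each a list of 6 numbers: the shift along the tool's x, y, z in units of 0.2 m (1.0 is 0.2 m), then the turn, a rotation vector about the tool's x, y, z in units of pi rad (1.0 is pi rad). A call has exactly 5 rows; each row is the pose to reach, as a shift and turn from the pose commanded when the call began, along the tool's axes at that moment, turning the shorter way round; what a row does not reach only later rows make up. A row lasts 1/8 s, in which the tool goes at most 62.5 mm and 10.7 degrees, less where a joint would pass 70% of its speed; a pose out of reach is approached as far as the arm can. A call with a number of a shift or a turn outside -1 to 1 is refused whole. A call with a gripper value outside its range is refused whole. "fingers" is the closure, from -1 (fully open) to 1 (shut), set as the call begins (left out, the last holds). The fingers move at their own pace and stop on an object; "force" is the grip in N (left out, the last holds). Time passes only in rows, so rows that repeat a pose let the fingers close, or fill a call up. It gives the time, the measured TCP pose, the force, the opening and the grip force at its end, in the units of the state.
- read_state(): the state, without advancing time (a new reading comes with each control period).
- read_camera(name): name is "scene" or "top" or "wrist"; returns a dict with "image" (420x560x3 uint8, red, green, blue), "fx", "fy", "cx", "cy" (pixels), "k1" (the pictures are not rectified: a ray, as slopes to the right and down, at radius r is drawn at 1 + k1 r^2 times it, then the intrinsics apply), "T" (4x4, takes a point from camera to world coordinates). Camera axes: x right, y down, z forward; pixel columns grow to the right and rows downward; lengths in m; the calibration is good to about 2 mm. A picture is of the moment at which its call begins. There is no depth.
- close_job(): hands the job in; it is judged then, once.
The state is a dict: "t": time; "q": joint angles; "dq": joint speeds; "joint_torque": joint torques, N m; "tool_pos": TCP position; "orientation": TCP orientation; "force": force on the tool from outside, world axes, zero at the start; "wrist_torque": the same for the moment, N m; "opening": finger opening in m; "gripper_force": force on a finger pad.
Only numpy, scipy, OpenCV 4.12 (cv2) and the standard library are available. Lean on these libraries where they do the work, as an engineer would, in place of code of your own. Each camera call takes 0.05 s, during which the arm holds its last target. There are 200 camera calls.

## Task

The large silver crown has slipped into the low gap under the clear display riser. Pick up the reacher by its two upright grip plates, slide its open jaws along the desk around the crown, squeeze the trigger just hard enough to hold the coin firmly without bruising it, and carry it out. Lower the crown flat onto the middle of the wooden turntable before letting the trigger go, then lay the reacher back flat on the desk clear of the turntable and let go of it, without handling the crown with the fingers, pressing the reacher hard against anything or disturbing the other things.

Things in the scene. Friction and masses are not known exactly. Their poses are not given: they have to be found in the camera images.
- reacher: Reacher, a hand tool 272 mm long lying flat on the desk, 0.28 kg, balanced about its grip. Origin: on its underside below the grip's middle; x forward along the shafts to the jaws, y the squeezing direction, z up. Two upright grip plates, then two shafts at y = +17 and -17 mm; everything ahead of x = 40 mm is under 13 mm high and, open, within y = -41 to 33 mm.
- trigger: Moving part of the reacher: trigger plate (-y side), its shaft and its jaw. Origin and axes as the reacher's when unsqueezed; slides along +y as far as the plates are squeezed together, at most 26 mm, and springs back. Spring: 6 N to start, 9 N at 14 mm, 10.7 N at 22 mm. Its jaw moves as much as the plate; what the fingers press beyond the spring goes to the coin.
- reacher_grip (a point): Point midway between the grip plates, 42 mm above the reacher's underside: the place to grasp from above, fingers closing along its y. Plates 56 mm long (x), 10 mm thick, tops 64 to 66 mm up, outer faces at y = +28 (fixed) and -28 mm (trigger): 56 mm over both unsqueezed. Between them a base 8 mm high; behind x = -25 to -55 mm a weight 35 mm high. Axes as the reacher.
- reacher_jaws (a point): Point 200 mm ahead of the grip, level with the underside; axes as the reacher. Jaws: shallow Vs, x = 183 to 217 mm, 9 mm high, lower edges on the underside, so they hold a flat coin only while on its support. Tips at y = +24 and, when open, -24 to -32 mm: the trigger's jaw is set on its shaft differently each time, so it meets the crown after 14 to 22 mm of squeeze: feel for it.
- crown: The silver crown: the larger coin, a plain disc 40 mm across and 5 mm thick, about 30 g, lying flat on the desk in the gap. Origin: centre of its underside, z up. More than 10 N of the jaw on it bruises it.
- token: A bronze token, a disc 26 mm across and 4 mm thick, lying flat in the same gap beside the crown, either side. Origin: centre of its underside. To be left alone.
- riser: Clear acrylic display riser, a fixed bridge 180 mm wide (x), 120 mm deep (y), 34 mm high; walls at x = -88 and +88 mm and top 4 mm thick. Under it a gap 172 mm wide and 30 mm high, open at its -y face (front) and +y face. Origin: centre, on the desk.
- riser_mouth (a point): Middle of the lower edge of the riser's open front (-y) face, on the desk. Axes as the riser: +y leads into the gap.
- turntable: Disc of the wooden turntable, 104 mm across, top 18 mm above the desk, turning with slight friction about its vertical axis on a smaller fixed foot. Origin: on its axis at the disc's underside, 11 mm below its top.
- turntable_top (a point): Centre of the turntable's flat top, 18 mm above the desk.
- magnifier: Amber magnifier lens in a steel ring, 64 mm across, 8 mm thick, lying on the desk. Bystander.
- canister: Screw-top aluminium canister, 64 mm across, 78 mm high, standing on the desk. Bystander.
- tin: Open round tin of bronze tokens, 90 mm across, 35 mm high. Bystander.
- caliper: Brass caliper, 150 mm long, flat on the desk. Bystander.
- capsules: Stack of clear coin capsules, 46 mm across, 32 mm high. Bystander.
There are look-alikes about, which are no part of the job. What is shaped like the riser but pink is not meant. Of the things shaped like the part that bears turntable, the wooden one is meant.

How it is judged:
By the outcome, as a careful person would: the job done as asked, in the order asked, and still so for the second after the job is handed in, with the robot touching nothing.
It also fails if it takes over 64 s, if anything falls off the work surface, if the arm or the gripper's body presses on something with over 40 N, if the wrist force passes 120 N, or if a joint passes its speed limit or range.

## Working session

There is one attempt and no reset: what is moved stays moved. The work goes in short steps, Python scripts to look and compute and a tool call to move; the robot and the scene stay as the last step left them, time stands still between calls to the robot, and variables do not carry over. Pictures are saved under pics/ and viewed, at most 11 in all, crops included, and the job is handed in when it is done.

Besides the shell and the picture viewer there is one more tool, called by a JSON object that holds its "fn" and its "kwargs". arm_command: Moves the arm, as the interface text tells. Shifts and turns lie within -1 to 1; 1 stands for 0.2 m of shift or pi rad of turn. Its arguments: {"type":"object","properties":{"increments":{"type":"array","items":{"type":"array","items":{"type":"number","minimum":-1,"maximum":1}}},"fingers":{"type":"number"},"force":{"type":"number"}},"required":["increments"]}

```bash
mkdir -p pics; cat > h.py <<'E'
from plant import *
import numpy as np, cv2
from scipy.spatial.transform import Rotation as R
def cam(n,save=None):
    c=read_camera(n)
    if save: cv2.imwrite(f'pics/{save}.png',c['image'][:,:,::-1])
    return c
def ray(c,u,v):
    K=np.array([[c['fx'],0,c['cx']],[0,c['fy'],c['cy']],[0,0,1.]])
    xd=np.array([(u-c['cx'])/c['fx'],(v-c['cy'])/c['fy']]); x=xd.copy()
    for _ in range(30): x=xd/(1+c['k1']*(x@x))
    return c['T'][:3,3], c['T'][:3,:3]@np.array([x[0],x[1],1])
def onz(c,u,v,z=0.):
    o,d=ray(c,u,v); return o+d*(z-o[2])/d[2]
def proj(c,p):
    q=c['T'][:3,:3].T@(np.array(p)-c['T'][:3,3]); x=q[:2]/q[2]; x=x*(1+c['k1']*(x@x))
    return np.array([c['fx']*x[0]+c['cx'],c['fy']*x[1]+c['cy']])
E
python3 - <<'E'
from h import *
import pickle
d={}
for n in ['scene','top','wrist']:
    c=d[n]=cam(n,n+'0'); print(n,c['fx'],c['k1'],c['T'].round(3).tolist())
pickle.dump(d,open('c0.pkl','wb'))
i=np.hstack([cv2.resize(d[n]['image'],(400,300)) for n in ('scene','wrist')])
cv2.imwrite('pics/sw.png',i[:,:,::-1])
cv2.imwrite('pics/topL.png',cv2.resize(d['top']['image'],(800,600),interpolation=cv2.INTER_CUBIC)[:,:,::-1])
print(read_state())
E
```

```text
scene 491.32018070539834 -0.17873414820342493 [[0.888, 0.358, -0.288, 0.829], [0.459, -0.701, 0.546, -0.704], [-0.007, -0.617, -0.787, 0.988], [0.0, 0.0, 0.0, 1.0]]
top 393.2257427534233 -0.0616714004416151 [[0.015, -0.999, 0.037, 0.418], [-1.0, -0.015, -0.013, -0.035], [0.013, -0.037, -0.999, 1.134], [0.0, 0.0, 0.0, 1.0]]
wrist 376.31797195994056 -0.08571294042042076 [[0.306, 0.91, 0.281, 0.105], [0.952, -0.292, -0.092, 0.596], [-0.001, 0.295, -0.955, 0.384], [0.0, 0.0, 0.0, 1.0]]
{'t': 0.15, 'q': array([ 1.17462509e+00,  1.31013884e-01,  1.48900251e+00,  3.81958192e-07,
        1.52299024e+00, -8.54102639e-02]), 'dq': array([ 6.40038652e-05, -3.38708329e-03, -1.69878447e-03, -1.71213635e-04,
       -5.89031145e-05, -3.89600073e-04]), 'joint_torque': array([ 4.64662480e-04, -5.60481477e+01, -4.92330050e+01,  7.68898451e-02,
        3.07234644e-02, -8.68113466e-05]), 'tool_pos': array([0.1833912 , 0.57111439, 0.4039272 ]), 'orientation': array([-4.86128033e-01, -3.10341077e+00,  2.15661762e-03]), 'force': array([-0.73663128,  0.47656191,  0.04685047]), 'wrist_torque': array([-0.01781653,  0.02774253, -0.02539948]), 'gripper_force': 0.0, 'opening': 0.0927942725206077}
```

View pics/topL.png

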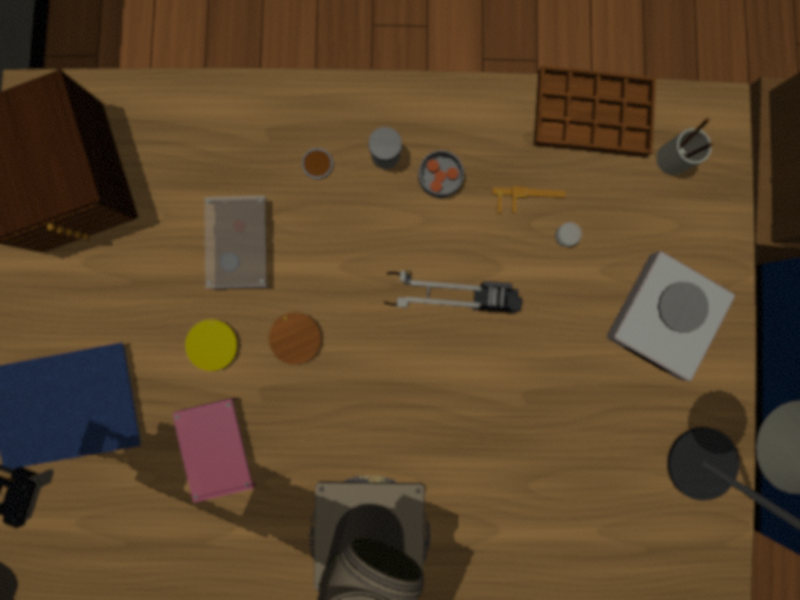

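View pics/scene0.png

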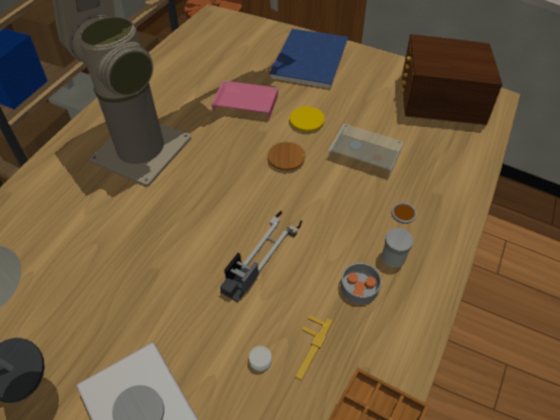

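The top view (800×600 scale) shows these:
- Clear riser at (236,243), with the silver crown at (230,262) and the token at (238,226).
- Reacher with its grip at (495,297) and jaws at about (400,288), pointing left (+y).
- Turntable candidates: wood (295,338) and yellow (211,345). The wooden one is meant.
- Riser candidates: clear (236,243) and pink (213,450). The clear one is meant.

Next I'll confirm in an enlarged crop and measure.

```bash
python3 - <<'E'
from h import *
import pickle
d=pickle.load(open('c0.pkl','rb')); c=d['top']; im=c['image']
a=im[120:270,120:240]; b=im[170:230,260:375]
A=cv2.resize(a,None,fx=4,fy=4,interpolation=cv2.INTER_CUBIC);B=cv2.resize(b,None,fx=2.7,fy=2.7,interpolation=cv2.INTER_CUBIC)
o=np.zeros((600,800,3),np.uint8);o[:,:480]=A;o[:B.shape[0],482:482+B.shape[1]]=B
W=cv2.resize(d['wrist']['image'],(315,236));o[300:536,482:797]=W
cv2.imwrite('pics/crop1.png',np.clip(o[:,:,::-1]*1.5,0,255).astype(np.uint8))
for n,p,z in [('riser',(165,170),.034),('crown',(161,183),.005),('token',(167,158),.004),('tt',(207,237),.018),('grip',(347,208),.03),('jaw',(280,202),.009),('yellow',(148,241),.02)]:
    print(n,onz(c,*p,z).round(3))
E
```

```text
riser [0.578 0.271 0.034]
crown [0.544 0.29  0.005]
token [0.617 0.275 0.004]
tt [0.391 0.151 0.018]
grip [ 0.479 -0.244  0.03 ]
jaw [ 0.494 -0.055  0.009]
yellow [0.377 0.318 0.02 ]
```

View pics/crop1.png

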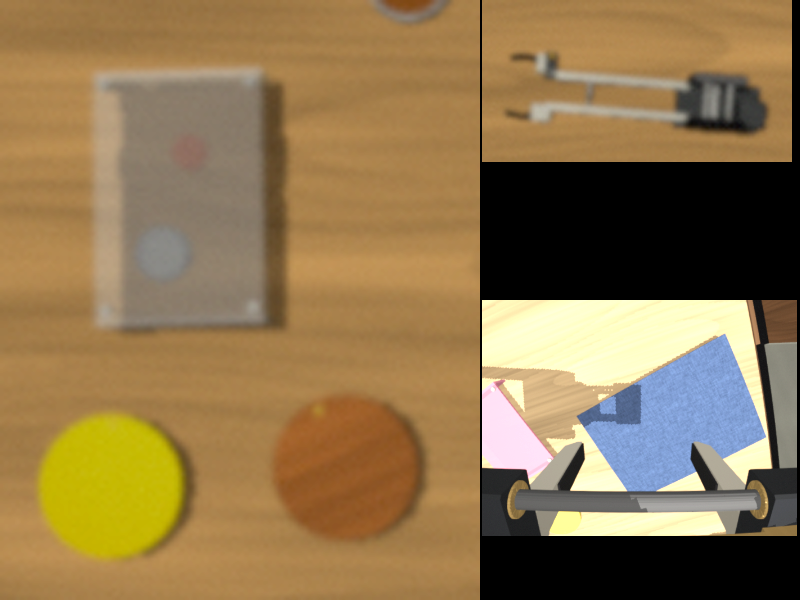

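```bash
cat >> h.py <<'E'
def yaw_rot(a): # tool down, tool x heading a (deg)
    a=np.radians(a); x=np.array([np.cos(a),np.sin(a),0]); z=np.array([0,0,-1.]); return np.array([x,np.cross(z,x),z]).T
def row(p,yaw,s=None):
    """increments from the measured pose to TCP p, heading yaw"""
    s=s or read_state(); R0=R.from_rotvec(s['orientation']).as_matrix()
    t=R0.T@(np.array(p)-s['tool_pos'])/.2; w=R.from_matrix(R0.T@yaw_rot(yaw)).as_rotvec()/np.pi
    return t.round(4),w.round(4)
def pose():
    s=read_state(); M=R.from_rotvec(s['orientation']).as_matrix()
    print(s['t'],s['tool_pos'].round(4),'yaw',np.degrees(np.arctan2(M[1,0],M[0,0])).round(2),'tilt',M[:2,2].round(4),'op',round(s['opening'],4),'gf',round(s['gripper_force'],2),'F',s['force'].round(1),'M',s['wrist_torque'].round(2)); return s,M
E
python3 -c "
from h import *
print(row([.5,.2,.45],85))"
```

```text
(array([-2.0746, -1.2829, -0.2288]), array([-4.000e-04,  3.000e-04,  4.289e-01]))
```

{"fn": "arm_command", "kwargs": {"increments": [[-0.26, -0.16, -0.04, 0, 0, 0.055], [-0.52, -0.32, -0.08, 0, 0, 0.11], [-0.75, -0.47, -0.12, 0, 0, 0.165], [-1, -0.62, -0.16, 0, 0, 0.22], [-1, -0.62, -0.16, 0, 0, 0.26]], "fingers": -1, "force": 5}}

```text
t: 0.78
tool_pos: [0.3384, 0.3893, 0.4375]
orientation: [1.691, 2.646, 0.001]
force: [-0.9, 0.4, 0.2]
opening: 0.0928
gripper_force: 0.0
```

```bash
python3 -c "
from h import *
pose();print(row([.5,.2,.45],85))"
```

```text
0.775 [0.3384 0.3893 0.4375] yaw 114.82 tilt [0.0016 0.    ] op 0.0928 gf 0.0 F [-0.9  0.4  0.2] M [-0.04  0.07  0.  ]
(array([-1.1983,  0.3359, -0.0614]), array([5.000e-04, 1.000e-04, 1.657e-01]))
```

{"fn": "arm_command", "kwargs": {"increments": [[-0.28, 0.08, -0.02, 0, 0, 0.045], [-0.56, 0.16, -0.04, 0, 0, 0.09], [-0.84, 0.25, -0.06, 0, 0, 0.13], [-1, 0.33, -0.06, 0, 0, 0.166], [-1, 0.33, -0.06, 0, 0, 0.166]]}}

```text
t: 1.4
tool_pos: [0.4828, 0.2378, 0.4482]
orientation: [2.311, 2.128, -0.001]
force: [0.2, 0.9, -0.7]
opening: 0.0932
gripper_force: 0.0
```

```bash
python3 - <<'E'
from h import *
import pickle
pose(); c=cam('wrist','w1'); pickle.dump(c,open('c1.pkl','wb')); print(c['T'].round(3).tolist())
print(row([.47,-.2,.42],85))
E
```

```text
1.4 [0.4828 0.2378 0.4482] yaw 85.26 tilt [-0.0007 -0.0007] op 0.0932 gf 0.0 F [ 0.2  0.9 -0.7] M [-0.09  0.1   0.01]
[[0.997, -0.079, -0.026, 0.49], [-0.083, -0.952, -0.295, 0.32], [-0.001, 0.296, -0.955, 0.428], [0.0, 0.0, 0.0, 1.0]]
(array([-2.1922,  0.1157,  0.1415]), array([-0.0003,  0.0001,  0.0024]))
```

View pics/w1.png

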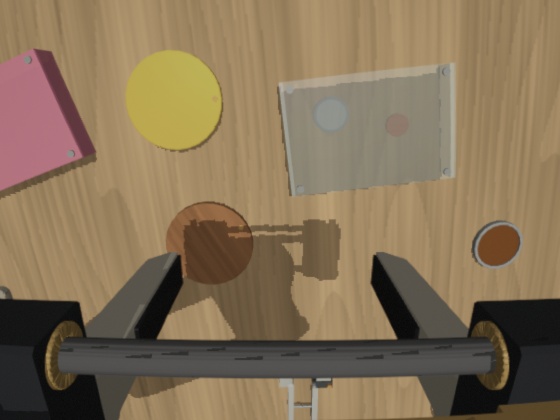

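The wrist view shows the crown at (331,114), token at (397,125), wooden turntable at (209,242) and the clear riser's top corners at (293,195), (455,178), (455,64) and (280,83).

```bash
cat > m1.py <<'E'
from h import *
import pickle
c=pickle.load(open('c1.pkl','rb')); t=pickle.load(open('c0.pkl','rb'))['top']
im=c['image']; hsv=cv2.cvtColor(im,cv2.COLOR_RGB2HSV)
def blob(mask,box,z,c,name):
    x0,y0,x1,y1=box; m=np.zeros_like(mask); m[y0:y1,x0:x1]=mask[y0:y1,x0:x1]
    m=cv2.morphologyEx(m,cv2.MORPH_CLOSE,np.ones((5,5)));m=cv2.morphologyEx(m,cv2.MORPH_OPEN,np.ones((3,3)))
    k=max(cv2.findContours(m,0,1)[0],key=cv2.contourArea); k=cv2.convexHull(k)[:,0].astype(float)
    P=np.array([onz(c,u+.0,v+.0,z)[:2] for u,v in k]).astype(np.float32)
    ctr,r=cv2.minEnclosingCircle(P); a=cv2.contourArea(P); print(name,'ctr',np.round(ctr,4),'r',round(r,4),'r_area',round(float(np.sqrt(a/np.pi)),4),'px',k.mean(0).round(1)); return np.array(ctr)
print('crown hsv',hsv[114,331],'riser',hsv[150,360],'token',hsv[125,397],'tt',hsv[255,215],hsv[225,180],'wood',hsv[230,120])
h,s,v=[hsv[:,:,i].astype(int) for i in range(3)]
crown=blob(((h>60)&(h<130)).astype(np.uint8)*255,(305,90,357,140),.005,c,'crown')
blob((((h<12)|(h>170))&(s>30)).astype(np.uint8)*255,(375,100,420,150),.004,c,'token')
blob(((h<13)&(s>100)).astype(np.uint8)*255,(150,190,265,292),.018,c,'tt wrist')
ht=cv2.cvtColor(t['image'],cv2.COLOR_RGB2HSV);print('top tt',ht[237,207],ht[237,180])
blob(((ht[:,:,0]<13)&(ht[:,:,1]>150)).astype(np.uint8)*255,(182,212,230,262),.018,t,'tt top')
for p in [(293,195),(455,178),(455,64),(280,83)]: print(onz(c,*p,.034).round(4))
for p in [(144,138),(186,137),(186,201.5),(144,202)]: print('top',onz(t,*p,.034).round(4))
E
python3 m1.py
```

```text
crown hsv [ 43  12 148] riser [ 22  42 135] token [ 13  61 141] tt [ 13 145  86] [ 14 138 133] wood [ 18  97 158]Traceback (most recent call last):
  File "m1.py", line 13, in <module>
    crown=blob(((h>60)&(h<130)).astype(np.uint8)*255,(305,90,357,140),.005,c,'crown')
  File "m1.py", line 8, in blob
    k=max(cv2.findContours(m,0,1)[0],key=cv2.contourArea); k=cv2.convexHull(k)[:,0].astype(float)
ValueError: max() iterable argument is empty
```

{"fn": "arm_command", "kwargs": {"increments": [[-0.25, 0.02, 0.0, 0, 0, 0], [-0.5, 0.04, 0.02, 0, 0, 0], [-0.75, 0.05, 0.04, 0, 0, 0], [-1, 0.05, 0.06, 0, 0, 0], [-1, 0.05, 0.06, 0, 0, 0]]}}

```text
t: 2.08
tool_pos: [0.4749, 0.0381, 0.4363]
orientation: [-2.308, -2.131, 0.001]
force: [0.2, 0.7, 0.2]
opening: 0.0933
gripper_force: 0.0
```

{"fn": "arm_command", "kwargs": {"increments": [[-0.25, 0.01, 0.0, 0, 0, 0], [-0.5, 0.03, 0.02, 0, 0, 0], [-0.75, 0.05, 0.04, 0, 0, 0], [-1, 0.05, 0.06, 0, 0, 0], [-1, 0.05, 0.06, 0, 0, 0]]}}

```text
t: 2.7
tool_pos: [0.47, -0.1615, 0.4242]
orientation: [-2.307, -2.131, 0.001]
force: [-0.7, 0.9, -0.1]
opening: 0.0931
gripper_force: 0.0
```

```bash
python3 - <<'E'
from h import *
import pickle
pose(); c=cam('wrist','w2'); pickle.dump(c,open('c2.pkl','wb'))
E
```

```text
2.7 [ 0.47   -0.1615  0.4242] yaw 85.44 tilt [-0.0009  0.0004] op 0.0931 gf 0.0 F [-0.7  0.9 -0.1] M [-0.07  0.09  0.01]
```

View pics/w2.png

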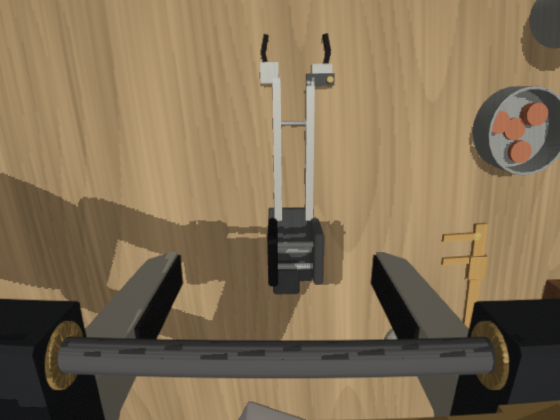

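The wrist view shows the reacher's left (fixed) shaft at column ~277 and right (trigger) shaft at ~310. The jaws span rows 35–62, and the plates are at columns ~268 and ~322, rows 220–285.

```bash
sed -i "s/^crown=.*/crown=blob((s<25).astype(np.uint8)*255,(305,90,357,140),.005,c,'crown')/; s/((h<12)|(h>170))&(s>30)/(h<17)\&(s>48)/; s/(h<13)&(s>100)).astype/(h<16)\&(s>118)).astype/" m1.py; python3 m1.py; python3 - <<'E'
from h import *
import pickle
c=pickle.load(open('c2.pkl','rb')); im=c['image'];hsv=cv2.cvtColor(im,cv2.COLOR_RGB2HSV).astype(int)
w=(hsv[:,:,1]<50)&(hsv[:,:,2]>130)
mid=[]
for v in list(range(90,118,3))+list(range(130,205,3)):
    L=np.where(w[v,265:293])[0]+265; Rr=np.where(w[v,297:325])[0]+297
    if len(L)>3 and len(Rr)>3:
        a=onz(c,(L[0]+L[-1])/2,v,.011);b=onz(c,(Rr[0]+Rr[-1])/2,v,.011); mid.append((*((a+b)/2)[:2],np.linalg.norm(a-b)))
mid=np.array(mid); print(len(mid),'sep',mid[:,2].mean(),mid[:,2].std())
vx,vy,x0,y0=cv2.fitLine(mid[:,:2].astype(np.float32),cv2.DIST_HUBER,0,.01,.01).ravel()
if vy<0: vx,vy=-vx,-vy
print('heading',np.degrees(np.arctan2(vy,vx)),'pt',x0,y0)
dark=hsv[:,:,2]<60
def s_of(p): return (p[0]-x0)*vx+(p[1]-y0)*vy
def n_of(p): return -(p[0]-x0)*vy+(p[1]-y0)*vx
for nm,(a,b) in {'Ljaw':(258,274),'Rjaw':(320,335)}.items():
    ys,xs=np.where(dark[25:62,a:b]); ys+=25; xs+=a
    i=ys.argmin(); j=ys.argmax(); print(nm,'far px',xs[i],ys[i],'near',xs[j],ys[j],'s far',s_of(onz(c,xs[i],ys[i],.009)), 'n',n_of(onz(c,xs[i],ys[i],.009)))
# plates: dark columns
m=dark[205:300,255:335]
print([(v,np.where(dark[v,255:335])[0][[0,-1]]+255) for v in range(206,298,6) if dark[v,255:335].any()])
for u,v in [(268,222),(268,284),(322,222),(322,282)]:
    p=onz(c,u,v,.065); print(u,v,p.round(4),'s',s_of(p).round(4),'n',n_of(p).round(4))
E
```

```text
crown hsv [ 43  12 148] riser [ 22  42 135] token [ 13  61 141] tt [ 13 145  86] [ 14 138 133] wood [ 18  97 158]
crown ctr [0.5465 0.2918] r 0.0202 r_area 0.0197 px [329.9 115.7]
token ctr [0.6204 0.2748] r 0.0131 r_area 0.0125 px [397.2 125.6]
tt wrist ctr [0.3944 0.1556] r 0.0534 r_area 0.0518 px [209.8 240.9]
top tt [ 14 187  98] [ 17 145 111]
35 sep 0.03399722543596704 0.0002737710073802522
heading 86.09353 pt 0.4892428 -0.13240722
Ljaw far px 264 35 near 263 60 s far 0.107326605379877 n 0.028435208548062918
Rjaw far px 325 34 near 324 61 s far 0.10776680318917761 n -0.03128678561851718
[(218, array([269, 273])), (224, array([269, 319])), (230, array([268, 321])), (236, array([267, 316])), (242, array([268, 315])), (248, array([268, 316])), (254, array([268, 322])), (260, array([268, 322])), (266, array([268, 315])), (272, array([268, 315])), (278, array([268, 315])), (284, array([269, 298])), (290, array([273, 298]))]
268 222 [ 0.4585 -0.197   0.065 ] s -0.0666 n 0.0263
268 284 [ 0.4527 -0.2631  0.065 ] s -0.1329 n 0.0275
322 222 [ 0.5099 -0.2011  0.065 ] s -0.0672 n -0.0253
322 282 [ 0.5072 -0.2653  0.065 ] s -0.1313 n -0.027Traceback (most recent call last):
  File "m1.py", line 17, in <module>
    blob(((ht[:,:,0]<13)&(ht[:,:,1]>150)).astype(np.uint8)*255,(182,212,230,262),.018,t,'tt top')
    ~~~~^^^^^^^^^^^^^^^^^^^^^^^^^^^^^^^^^^^^^^^^^^^^^^^^^^^^^^^^^^^^^^^^^^^^^^^^^^^^^^^^^^^^^^^^^
  File "m1.py", line 8, in blob
    k=max(cv2.findContours(m,0,1)[0],key=cv2.contourArea); k=cv2.convexHull(k)[:,0].astype(float)
ValueError: max() iterable argument is empty
```

```bash
sed -i '/top tt/d;/tt top/d' m1.py; python3 m1.py|tail -8; python3 -c "
from h import *
print(row([.482,-.240,.209],86.1))"
```

```text
[0.4981 0.2114 0.034 ]
[0.676  0.2162 0.034 ]
[0.6714 0.3351 0.034 ]
[0.4934 0.3287 0.034 ]
top [0.6685 0.3339 0.034 ]
top [0.6726 0.2143 0.034 ]
top [0.4898 0.2094 0.034 ]
top [0.4867 0.3281 0.034 ]
(array([-0.3946,  0.0907,  1.0768]), array([-0.0002, -0.0003, -0.0034]))
```

{"fn": "arm_command", "kwargs": {"increments": [[-0.2, 0.05, 0.2, 0, 0, -0.0034], [-0.395, 0.09, 0.4, 0, 0, -0.0034], [-0.395, 0.09, 0.5, 0, 0, -0.0034], [-0.395, 0.09, 0.5, 0, 0, -0.0034], [-0.395, 0.09, 0.5, 0, 0, -0.0034]]}}

```text
t: 3.38
tool_pos: [0.4826, -0.2393, 0.3264]
orientation: [2.292, 2.146, 0.002]
force: [0.4, 0.5, 0.6]
opening: 0.0931
gripper_force: 0.0
```

```bash
python3 - <<'E'
from h import *
pose();print(row([.482,-.240,.209],86.1))
c=cam('wrist','w3'); im=c['image']
for n,p in [('grip',(.482,-.240,.065)),('fix',(.482-.028,-.238,.065)),('trig',(.482+.028,-.242,.065))]: print(n,proj(c,p))
E
```

```text
3.375 [ 0.4826 -0.2393  0.3264] yaw 86.25 tilt [ 0.0019 -0.0006] op 0.0931 gf 0.0 F [0.4 0.5 0.6] M [-0.08  0.05 -0.03]
(array([-0.0032, -0.0041,  0.587 ]), array([0.0006, 0.0002, 0.0008]))
grip [275.05645986 219.80795423]
fix [233.67573435 219.60079826]
trig [316.41894999 219.99001031]
```

View pics/w3.png

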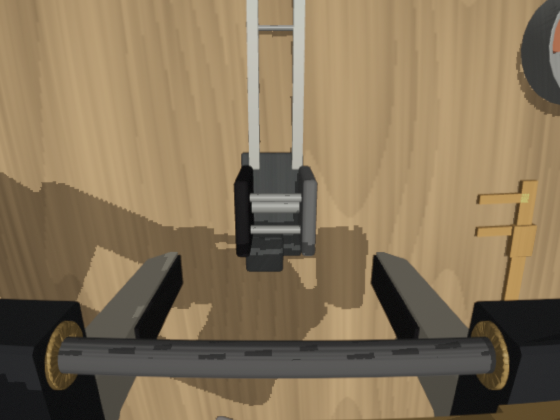

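The plates span columns 236–316 and rows ~170–255, centred where I predicted (275,220). Descending.

{"fn": "arm_command", "kwargs": {"increments": [[0, 0, 0.2, 0, 0, 0], [0, 0, 0.4, 0, 0, 0], [0, 0, 0.52, 0, 0, 0], [0, 0, 0.587, 0, 0, 0], [0, 0, 0.587, 0, 0, 0]]}}

```text
t: 4.05
tool_pos: [0.482, -0.2405, 0.2077]
orientation: [2.295, 2.146, 0.0]
force: [0.2, -0.1, 0.4]
opening: 0.093
gripper_force: 0.0
```

{"fn": "arm_command", "kwargs": {"increments": [[0, 0, 0, 0, 0, 0], [0, 0, 0, 0, 0, 0], [0, 0, 0, 0, 0, 0], [0, 0, 0, 0, 0, 0], [0, 0, 0, 0, 0, 0]], "fingers": 0.0, "force": 4}}

```text
t: 4.68
tool_pos: [0.4819, -0.2409, 0.2076]
orientation: [2.295, 2.145, 0.0]
force: [0.3, 0.6, 1.6]
opening: 0.0561
gripper_force: 4.0
```

```bash
python3 -c "
from h import *
pose()"
```

```text
4.675 [ 0.4819 -0.2409  0.2076] yaw 86.12 tilt [ 0.0003 -0.0002] op 0.0561 gf 4.0 F [0.3 0.6 1.6] M [ 0.    0.08 -0.01]
```

{"fn": "arm_command", "kwargs": {"increments": [[0, 0, 0, 0, 0, 0], [0, 0, 0, 0, 0, 0], [0, 0, 0, 0, 0, 0], [0, 0, 0, 0, 0, 0], [0, 0, 0, 0, 0, 0]], "fingers": 0.0, "force": 8}}

```text
t: 5.3
tool_pos: [0.4816, -0.2409, 0.2076]
orientation: [-2.295, -2.145, 0.001]
force: [-2.8, 0.3, 6.3]
opening: 0.055
gripper_force: 8.0
```

{"fn": "arm_command", "kwargs": {"increments": [[0, 0, 0, 0, 0, 0], [0, 0, 0, 0, 0, 0], [0, 0, 0, 0, 0, 0], [0, 0, 0, 0, 0, 0], [0, 0, 0, 0, 0, 0]], "force": 5}}

```text
t: 5.92
tool_pos: [0.4818, -0.2409, 0.2076]
orientation: [2.295, 2.145, -0.0]
force: [-1.3, 0.8, 5.2]
opening: 0.0563
gripper_force: 5.0
```

{"fn": "arm_command", "kwargs": {"increments": [[0, 0, -0.02, 0, 0, 0], [0, 0, -0.06, 0, 0, 0], [0, 0, -0.1, 0, 0, 0], [0, 0, -0.1, 0, 0, 0], [0, 0, -0.1, 0, 0, 0]]}}

```text
t: 6.55
tool_pos: [0.4817, -0.2408, 0.2273]
orientation: [2.295, 2.145, -0.0]
force: [0.5, 0.0, -2.5]
opening: 0.0559
gripper_force: 5.0
```

```bash
python3 - <<'E'
from h import *
import pickle
pose(); c=cam('wrist','w4'); pickle.dump(c,open('c4.pkl','wb'))
E
```

```text
6.55 [ 0.4817 -0.2408  0.2273] yaw 86.12 tilt [ 0.0001 -0.0001] op 0.0559 gf 5.0 F [ 0.5  0.  -2.5] M [-0.07  0.05 -0.01]
```

```bash
cat > tilt.py <<'E'
from h import *
import sys
def tilt(c,zref):
    im=c['image'];hsv=cv2.cvtColor(im,cv2.COLOR_RGB2HSV).astype(int); w=(hsv[:,:,1]<50)&(hsv[:,:,2]>120)
    for v in range(0,150,12):
        x=np.where(w[v,180:370])[0]+180
        if len(x)<4: continue
        g=np.split(x,np.where(np.diff(x)>3)[0]+1); g=[k for k in g if len(k)>3]
        if len(g)<2: continue
        a,b=g[0],g[-1]; p=onz(c,(a[0]+a[-1])/2,v,zref);q=onz(c,(b[0]+b[-1])/2,v,zref)
        print(v,a[[0,-1]],b[[0,-1]],((p+q)/2).round(4)[:2],'sep',np.linalg.norm(p-q).round(5))
E
python3 - <<'E'
from tilt import *
import pickle
tilt(pickle.load(open('c4.pkl','rb')),.031)
E
```

```text
0 [227 246] [307 325] [ 0.4898 -0.1196] sep 0.03412
12 [228 246] [306 325] [ 0.4895 -0.1245] sep 0.03388
24 [228 246] [306 324] [ 0.489  -0.1294] sep 0.03387
36 [228 247] [306 324] [ 0.4888 -0.1344] sep 0.03386
48 [229 247] [305 324] [ 0.4885 -0.1394] sep 0.03364
60 [229 247] [305 323] [ 0.488  -0.1444] sep 0.03365
72 [229 247] [305 323] [ 0.4876 -0.1495] sep 0.03388
84 [229 247] [305 323] [ 0.4873 -0.1547] sep 0.03413
96 [230 248] [305 323] [ 0.4872 -0.16  ] sep 0.03393
108 [230 248] [305 322] [ 0.4867 -0.1653] sep 0.03396
120 [231 248] [304 322] [ 0.4863 -0.1706] sep 0.03377
132 [231 248] [304 321] [ 0.4858 -0.1761] sep 0.03382
144 [232 248] [304 321] [ 0.4856 -0.1816] sep 0.03387
```

The reacher hangs level and is centred in the grip. Next I'll test the squeeze in the air and move to the pre-insert pose.

{"fn": "arm_command", "kwargs": {"increments": [[0, 0, 0, 0, 0, 0], [0, 0, 0, 0, 0, 0], [0, 0, 0, 0, 0, 0], [0, 0, 0, 0, 0, 0], [0, 0, 0, 0, 0, 0]], "fingers": 0.0, "force": 8}}

```text
t: 7.22
tool_pos: [0.4818, -0.2408, 0.2273]
orientation: [-2.295, -2.145, 0.0]
force: [-0.1, -0.2, -2.9]
opening: 0.0467
gripper_force: 7.9
```

{"fn": "arm_command", "kwargs": {"increments": [[0, 0, 0, 0, 0, 0], [0, 0, 0, 0, 0, 0], [0, 0, 0, 0, 0, 0], [0, 0, 0, 0, 0, 0], [0, 0, 0, 0, 0, 0]], "force": 5}}

```text
t: 7.85
tool_pos: [0.4818, -0.2408, 0.2274]
orientation: [2.295, 2.145, -0.0]
force: [0.3, 0.4, -3.3]
opening: 0.0561
gripper_force: 5.0
```

```bash
python3 -c "
from h import *
pose();print(row([.5535,-.0282,.2125],91.6))"
```

```text
7.85 [ 0.4818 -0.2408  0.2274] yaw 86.13 tilt [ 0.0001 -0.0001] op 0.0561 gf 5.0 F [ 0.3  0.4 -3.3] M [-0.09  0.08  0.03]
(array([1.085 , 0.286 , 0.0744]), array([ 0.    ,  0.    , -0.0304]))
```

{"fn": "arm_command", "kwargs": {"increments": [[0.12, 0.03, 0, 0, 0, -0.005], [0.36, 0.1, 0, 0, 0, -0.012], [0.64, 0.18, 0, 0, 0, -0.02], [0.88, 0.24, 0, 0, 0, -0.027], [1.0, 0.28, 0, 0, 0, -0.0304]]}}

```text
t: 8.48
tool_pos: [0.5516, -0.0426, 0.2274]
orientation: [-2.187, -2.255, -0.001]
force: [0.5, -1.0, -2.8]
opening: 0.0562
gripper_force: 5.0
```

```bash
python3 - <<'E'
from tilt import *
import pickle
pose();print(row([.5535,-.0282,.2090],91.6))
c=cam('wrist','w5');pickle.dump(c,open('c5.pkl','wb'));tilt(c,.031)
E
```

```text
8.475 [ 0.5516 -0.0426  0.2274] yaw 91.75 tilt [0.0002 0.0004] op 0.0562 gf 5.0 F [ 0.5 -1.  -2.8] M [-0.08  0.06 -0.02]
(array([0.0715, 0.0117, 0.092 ]), array([ 0.0001, -0.0001,  0.0008]))
0 [228 247] [307 325] [0.548  0.0789] sep 0.03371
12 [228 247] [306 325] [0.548 0.074] sep 0.03368
24 [229 247] [306 324] [0.5482 0.0691] sep 0.03345
36 [229 247] [306 324] [0.5483 0.0641] sep 0.03366
48 [229 247] [306 324] [0.5485 0.0591] sep 0.03388
60 [229 247] [305 323] [0.5484 0.0541] sep 0.03367
72 [230 248] [305 323] [0.5488 0.0489] sep 0.03345
84 [230 248] [305 323] [0.5489 0.0438] sep 0.0337
96 [230 248] [305 323] [0.5491 0.0385] sep 0.03395
108 [231 248] [305 322] [0.5492 0.0332] sep 0.03375
120 [231 248] [304 322] [0.5493 0.0278] sep 0.03379
132 [232 248] [304 321] [0.5494 0.0223] sep 0.0336
144 [232 249] [304 321] [0.5497 0.0168] sep 0.03365
```

{"fn": "arm_command", "kwargs": {"increments": [[0.02, 0.005, 0.02, 0, 0, 0], [0.05, 0.01, 0.05, 0, 0, 0.0008], [0.07, 0.012, 0.08, 0, 0, 0.0008], [0.07, 0.012, 0.09, 0, 0, 0.0008], [0.07, 0.012, 0.092, 0, 0, 0.0008]]}}

```text
t: 9.15
tool_pos: [0.553, -0.0314, 0.2087]
orientation: [-2.193, -2.249, 0.001]
force: [-0.3, -0.0, -2.6]
opening: 0.0562
gripper_force: 5.0
```

{"fn": "arm_command", "kwargs": {"increments": [[0.08, 0, 0, 0, 0, 0], [0.18, 0, 0, 0, 0, 0], [0.28, 0, 0, 0, 0, 0], [0.36, 0, 0, 0, 0, 0], [0.4, 0, 0, 0, 0, 0]]}}

```text
t: 9.78
tool_pos: [0.551, 0.0505, 0.209]
orientation: [2.191, 2.251, 0.0]
force: [0.1, -0.8, -2.6]
opening: 0.0559
gripper_force: 5.0
```

```bash
python3 - <<'E'
from h import *
import pickle
s,M=pose(); print(row([.5501,.0918,.209],91.6))
t=cam('top','t2'); g=cam('scene','s2'); pickle.dump((t,g),open('c6.pkl','wb'))
A=cv2.resize(t['image'][120:220,130:230],None,fx=4.5,fy=4.5,interpolation=cv2.INTER_CUBIC)
B=cv2.resize(g['image'][110:200,300:420],None,fx=2.9,fy=2.9,interpolation=cv2.INTER_CUBIC)
o=np.zeros((450,800,3),np.uint8);o[:A.shape[0],:450]=A;o[:B.shape[0],450:450+B.shape[1]]=B[:,:350]
cv2.imwrite('pics/crop2.png',np.clip(o[:,:,::-1]*1.4,0,255).astype(np.uint8))
E
```

```text
9.775 [0.551  0.0505 0.209 ] yaw 91.54 tilt [0.0001 0.    ] op 0.0559 gf 5.0 F [ 0.1 -0.8 -2.6] M [-0.03  0.06  0.01]
(array([ 2.065e-01,  9.000e-04, -1.000e-04]), array([ 0.    , -0.    , -0.0003]))
```

View pics/crop2.png

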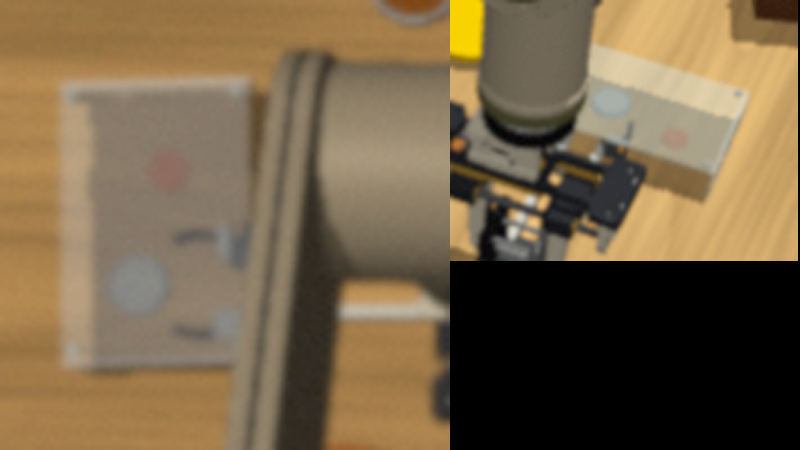

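In the top crop the jaw tips are at (177,239) and (177,330), symmetric about the crown at (139,285). The token is clear above, and about 41 mm remains. I'll advance by that much.

{"fn": "arm_command", "kwargs": {"increments": [[0.04, 0, 0, 0, 0, 0], [0.1, 0, 0, 0, 0, 0], [0.16, 0, 0, 0, 0, 0], [0.195, 0, 0, 0, 0, 0], [0.206, 0, 0, 0, 0, 0]]}}

```text
t: 10.5
tool_pos: [0.5501, 0.0908, 0.2089]
orientation: [2.192, 2.25, -0.0]
force: [-0.2, 0.3, -2.1]
opening: 0.0558
gripper_force: 5.0
```

{"fn": "arm_command", "kwargs": {"increments": [[0, 0, 0.001, 0, 0, 0], [0, 0, 0.002, 0, 0, 0], [0, 0, 0.003, 0, 0, 0], [0, 0, 0.003, 0, 0, 0], [0, 0, 0.003, 0, 0, 0]], "fingers": 0.05, "force": 9}}

```text
t: 11.12
tool_pos: [0.5501, 0.09, 0.2084]
orientation: [2.193, 2.249, -0.0]
force: [-0.5, -0.5, -2.3]
opening: 0.0446
gripper_force: 8.6
```

```bash
python3 - <<'E'
from h import *
s,M=pose(); print(row([.5501,.0918,.209],91.6))
t=cam('top'); 
A=cv2.resize(t['image'][120:220,130:230],None,fx=4.5,fy=4.5,interpolation=cv2.INTER_CUBIC)
cv2.imwrite('pics/crop3.png',np.clip(A[:,:,::-1]*1.4,0,255).astype(np.uint8))
E
```

```text
11.125 [0.5501 0.09   0.2084] yaw 91.44 tilt [ 0. -0.] op 0.0446 gf 8.6 F [-0.5 -0.5 -2.3] M [-0.09  0.07  0.06]
(array([ 0.009 ,  0.0002, -0.0032]), array([ 0.    ,  0.    , -0.0009]))
```

View pics/crop3.png

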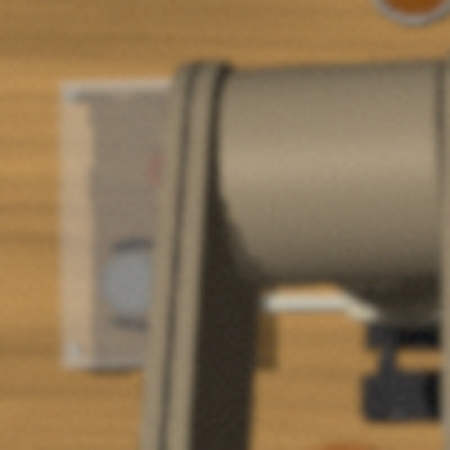

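{"fn": "arm_command", "kwargs": {"increments": [[0, 0, 0, 0, 0, 0], [0, 0, 0, 0, 0, 0], [0, 0, 0, 0, 0, 0], [0, 0, 0, 0, 0, 0], [0, 0, 0, 0, 0, 0]], "fingers": 0.11, "force": 11}}

```text
t: 11.8
tool_pos: [0.5501, 0.0901, 0.2084]
orientation: [2.193, 2.249, 0.0]
force: [0.1, -0.4, -2.1]
opening: 0.0418
gripper_force: 9.2
```

{"fn": "arm_command", "kwargs": {"increments": [[0, 0, 0, 0, 0, 0], [0, 0, 0, 0, 0, 0], [0, 0, 0, 0, 0, 0], [0, 0, 0, 0, 0, 0], [0, 0, 0, 0, 0, 0]], "fingers": 0.17, "force": 11.5}}

```text
t: 12.42
tool_pos: [0.5501, 0.0901, 0.2084]
orientation: [2.193, 2.249, 0.0]
force: [-0.1, -0.8, -1.9]
opening: 0.04
gripper_force: 11.5
```

{"fn": "arm_command", "kwargs": {"increments": [[0, 0, 0, 0, 0, 0], [0, 0, 0, 0, 0, 0], [0, 0, 0, 0, 0, 0], [0, 0, 0, 0, 0, 0], [0, 0, 0, 0, 0, 0]], "fingers": 0.23, "force": 12}}

```text
t: 13.05
tool_pos: [0.5501, 0.0902, 0.2084]
orientation: [-2.193, -2.249, -0.0]
force: [0.2, 1.3, -2.4]
opening: 0.0398
gripper_force: 12.0
```

```bash
python3 -c "
from h import *
pose()"
```

```text
13.05 [0.5501 0.0902 0.2084] yaw 91.45 tilt [0. 0.] op 0.0398 gf 12.0 F [ 0.2  1.3 -2.4] M [ 0.03 -0.   -0.06]
```

{"fn": "arm_command", "kwargs": {"increments": [[0, 0, 0, 0, 0, 0], [0, 0, 0, 0, 0, 0], [0, 0, -0.005, 0, 0, 0], [0, 0, -0.01, 0, 0, 0], [0, 0, -0.015, 0, 0, 0]], "fingers": 0.3, "force": 15.5}}

```text
t: 13.68
tool_pos: [0.55, 0.0901, 0.2114]
orientation: [-2.193, -2.249, 0.0]
force: [-1.0, 0.4, -2.8]
opening: 0.0382
gripper_force: 15.5
```

{"fn": "arm_command", "kwargs": {"increments": [[-0.05, 0, 0, 0, 0, 0], [-0.12, 0, -0.005, 0, 0, 0], [-0.2, 0, -0.01, 0, 0, 0], [-0.27, 0, -0.01, 0, 0, 0], [-0.32, 0, -0.01, 0, 0, 0]]}}

```text
t: 14.3
tool_pos: [0.5517, 0.0248, 0.2134]
orientation: [2.194, 2.248, 0.0]
force: [0.9, -0.3, -4.1]
opening: 0.0382
gripper_force: 15.5
```

{"fn": "arm_command", "kwargs": {"increments": [[-0.05, 0, 0, 0, 0, 0], [-0.12, 0, 0, 0, 0, 0], [-0.2, 0, 0, 0, 0, 0], [-0.28, 0, 0, 0, 0, 0], [-0.35, 0, 0, 0, 0, 0]]}}

```text
t: 14.92
tool_pos: [0.5535, -0.045, 0.2133]
orientation: [2.193, 2.249, -0.0]
force: [0.6, 0.4, -2.9]
opening: 0.0385
gripper_force: 15.5
```

```bash
python3 - <<'E'
from tilt import *
import pickle
pose(); t=cam('top');g=cam('scene');c=cam('wrist');pickle.dump((t,g,c),open('c7.pkl','wb')); tilt(c,.016)
A=cv2.resize(t['image'][120:260,150:270],None,fx=3.3,fy=3.3,interpolation=cv2.INTER_CUBIC)
B=cv2.resize(g['image'][90:240,240:420],None,fx=2.2,fy=2.2,interpolation=cv2.INTER_CUBIC)
o=np.zeros((470,800,3),np.uint8);o[:A.shape[0],:A.shape[1]]=A;o[:B.shape[0],400:400+B.shape[1]]=B[:,:400]
cv2.imwrite('pics/crop4.png',np.clip(o[:,:,::-1]*1.4,0,255).astype(np.uint8))
E
```

```text
14.925 [ 0.5535 -0.045   0.2133] yaw 91.43 tilt [-0.     -0.0001] op 0.0385 gf 15.5 F [ 0.6  0.4 -2.9] M [-0.09  0.06 -0.  ]
0 [247 266] [286 304] [0.5503 0.0761] sep 0.0166
12 [248 266] [286 304] [0.5505 0.0712] sep 0.01648
24 [248 266] [286 304] [0.5507 0.0662] sep 0.01658
36 [248 266] [286 304] [0.5508 0.0612] sep 0.01669
48 [248 266] [285 304] [0.5508 0.0562] sep 0.01658
60 [249 266] [285 303] [0.5509 0.0511] sep 0.01624
72 [249 266] [285 303] [0.551 0.046] sep 0.01636
84 [249 266] [285 303] [0.5511 0.0407] sep 0.01648
96 [249 266] [285 303] [0.5513 0.0355] sep 0.0166
108 [249 267] [285 303] [0.5515 0.0301] sep 0.0165
120 [250 267] [285 302] [0.5516 0.0247] sep 0.01617
132 [250 267] [285 302] [0.5517 0.0192] sep 0.0163
144 [250 267] [285 302] [0.5519 0.0136] sep 0.01644
```

View pics/crop4.png

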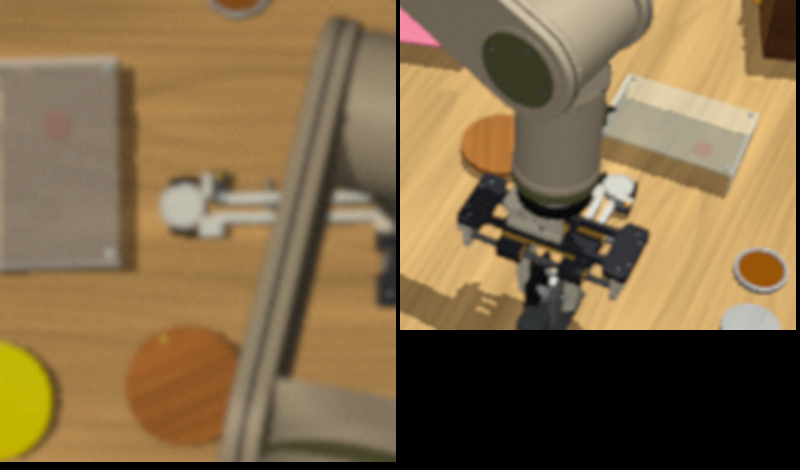

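The crown is held in the jaws, out of the riser at crop px (183,206), and the token hasn't moved. Measure the crown and turntable in the same view.

```bash
cat > m2.py <<'E'
from h import *
import pickle
t,g,c=pickle.load(open('c7.pkl','rb'))
def blob(c,mask,box,z):
    x0,y0,x1,y1=box; m=np.zeros(mask.shape,np.uint8); m[y0:y1,x0:x1]=mask[y0:y1,x0:x1]*255
    m=cv2.morphologyEx(m,cv2.MORPH_OPEN,np.ones((3,3)))
    k=max(cv2.findContours(m,0,1)[0],key=cv2.contourArea); k=cv2.convexHull(k)[:,0].astype(float)
    P=np.array([onz(c,u,v,z)[:2] for u,v in k],np.float32); q,r=cv2.minEnclosingCircle(P)
    M=cv2.moments(P.reshape(-1,1,2)); return np.round(q,4),round(r,4),np.array([M['m10'],M['m01']])/M['m00'],k.mean(0),(x0,y0,x1,y1)
h=cv2.cvtColor(t['image'],cv2.COLOR_RGB2HSV).astype(int)
print(h[182,205],h[182,190],h[240,205],h[240,180])
print('crown',blob(t,(h[:,:,1]<60)&(h[:,:,2]>100),(192,170,212,196),.010))
t0=pickle.load(open('c0.pkl','rb'))['top'];h0=cv2.cvtColor(t0['image'],cv2.COLOR_RGB2HSV).astype(int)
print(h0[237,207],h0[237,180])
print('tt',blob(t0,(h0[:,:,1]>165)&(h0[:,:,0]<=15),(182,208,232,262),.018))
E
python3 m2.py
```

```text
[ 24  26 138] [ 17 143  80] [ 14 189 105] [ 17 141 119]
crown (array([0.5467, 0.1593]), 0.022, array([0.54808723, 0.16052851]), array([203.77777778, 181.22222222]), (192, 170, 212, 196))
[ 14 187  98] [ 17 145 111]
tt (array([0.3922, 0.1531]), 0.0522, array([0.39226392, 0.15324433]), array([204.12, 237.32]), (182, 208, 232, 262))
```

```bash
cat >> m2.py <<'E'
print('---')
from scipy.optimize import least_squares
def fitc(c,ctr,angs,z,r,th=None):
    # edge: strongest saturation rise along rays from the centre, angles in world
    S=cv2.GaussianBlur(cv2.cvtColor(c['image'],cv2.COLOR_RGB2HSV)[:,:,1].astype(np.float32),(0,0),.8); P=[]
    for a in np.radians(angs):
        rr=np.arange(.6*r,1.5*r,.0005); L=[proj(c,[ctr[0]+q*np.cos(a),ctr[1]+q*np.sin(a),z]) for q in rr]
        v=cv2.remap(S,np.array([[l[0] for l in L]],np.float32),np.array([[l[1] for l in L]],np.float32),1)[0]
        q=rr[np.gradient(v).argmax()]; P.append([ctr[0]+q*np.cos(a),ctr[1]+q*np.sin(a)])
    P=np.array(P); f=least_squares(lambda x:np.hypot(*(P-x[:2]).T)-r,ctr,loss='soft_l1',f_scale=.001)
    return f.x, np.round((np.hypot(*(P-f.x).T)-r)*1000,1)
if __name__=='__main__':
    print(onz(t,205.6,182.4,.010))
    print('crown',fitc(t,np.array([.547,.156]),range(40,141,8),.010,.020))
E
python3 m2.py | sed -n '/---/,$p'; python3 -c "
from h import *
print(proj(read_camera('wrist'),[.5485,.155,.01]))"
```

```text
---
[0.54714345 0.15968083 0.01      ]
crown (array([0.5486352 , 0.16254549]), array([ 0.9,  0.8, -0.7, -0.5, -1.7,  0.3,  1.4,  0.3, -1.7,  0.4, -0.3,
        0.1,  0.5]))
[ 276.00428439 -183.71150013]
```

{"fn": "arm_command", "kwargs": {"increments": [[0, 0, -0.03, 0, 0, 0], [0, 0, -0.07, 0, 0, 0], [0, -0.05, -0.11, 0, 0, 0], [0, -0.13, -0.135, 0, 0, 0], [0, -0.2, -0.135, 0, 0, 0]]}}

```text
t: 15.75
tool_pos: [0.5129, -0.0447, 0.2414]
orientation: [2.192, 2.249, 0.001]
force: [0.0, 0.0, -2.7]
opening: 0.0384
gripper_force: 15.5
```

{"fn": "arm_command", "kwargs": {"increments": [[0, -0.08, 0, 0, 0, 0], [-0.005, -0.22, 0, 0, 0, 0], [-0.01, -0.38, 0, 0, 0, 0], [-0.015, -0.52, 0, 0, 0, 0], [-0.015, -0.577, 0, 0, 0, 0]]}}

```text
t: 16.38
tool_pos: [0.3968, -0.0506, 0.2404]
orientation: [2.193, 2.249, 0.0]
force: [-0.3, -0.6, -2.4]
opening: 0.0384
gripper_force: 15.5
```

```bash
python3 - <<'E'
from m2 import fitc
from tilt import *
import pickle
pose(); t=cam('top');g=cam('scene');c=cam('wrist');pickle.dump((t,g,c),open('c8.pkl','wb')); tilt(c,.042)
A=cv2.resize(t['image'][195:275,165:245],None,fx=5,fy=5,interpolation=cv2.INTER_CUBIC)
B=cv2.resize(g['image'][90:240,210:390],None,fx=2.2,fy=2.2,interpolation=cv2.INTER_CUBIC)
o=np.zeros((470,800,3),np.uint8);o[:A.shape[0],:A.shape[1]]=A;o[:B.shape[0],402:402+B.shape[1]]=B[:,:398]
cv2.imwrite('pics/crop5.png',np.clip(o[:,:,::-1]*1.4,0,255).astype(np.uint8))
E
```

```text
[ 24  26 138] [ 17 143  80] [ 14 189 105] [ 17 141 119]
crown (array([0.5467, 0.1593]), 0.022, array([0.54808723, 0.16052851]), array([203.77777778, 181.22222222]), (192, 170, 212, 196))
[ 14 187  98] [ 17 145 111]
tt (array([0.3922, 0.1531]), 0.0522, array([0.39226392, 0.15324433]), array([204.12, 237.32]), (182, 208, 232, 262))
---
16.375 [ 0.3968 -0.0506  0.2404] yaw 91.45 tilt [ 0.0002 -0.0001] op 0.0384 gf 15.5 F [-0.3 -0.6 -2.4] M [-0.16  0.04 -0.  ]
0 [248 266] [285 304] [0.3943 0.0711] sep 0.01629
12 [248 266] [286 304] [0.3946 0.0662] sep 0.0166
24 [248 266] [286 304] [0.3947 0.0612] sep 0.0167
36 [248 266] [285 304] [0.3947 0.0562] sep 0.01659
48 [248 266] [285 304] [0.3948 0.0511] sep 0.0167
60 [249 266] [285 303] [0.395 0.046] sep 0.01636
72 [249 266] [285 303] [0.3951 0.0408] sep 0.01648
84 [249 266] [285 303] [0.3952 0.0356] sep 0.01659
96 [250 267] [285 303] [0.3956 0.0303] sep 0.01626
108 [250 267] [285 303] [0.3957 0.0249] sep 0.01639
120 [250 267] [285 302] [0.3957 0.0194] sep 0.01628
132 [250 267] [285 302] [0.3959 0.0139] sep 0.01642
144 [250 267] [285 302] [0.396  0.0082] sep 0.01655
```

View pics/crop5.png

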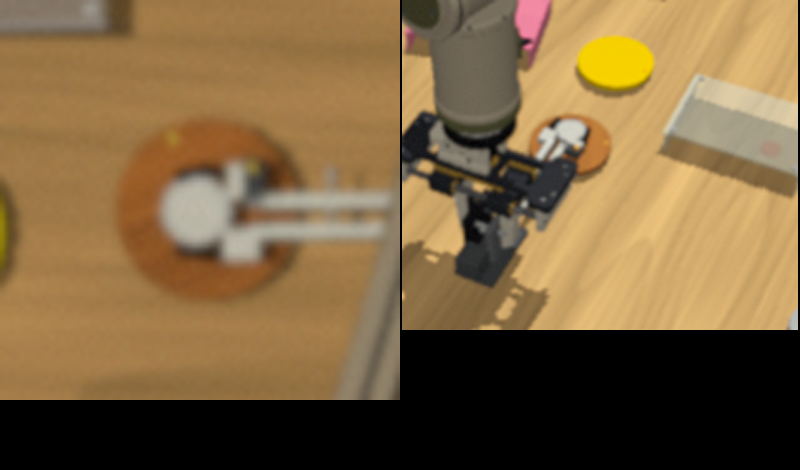

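The top crop shows the disc centred at (209.5,209) and the crown at about (196,212), so the crown is a few mm too far forward. Quantify with the heights.

```bash
python3 - <<'E'
from h import *
import pickle
t,g,c=pickle.load(open('c8.pkl','rb'))
S=cv2.cvtColor(t['image'],cv2.COLOR_RGB2HSV).astype(int)
for v in (235,237,239): print(v,S[v,184:232,1].tolist())
for u in (202,204): print(u,S[212:262,u,1].tolist(), S[212:262,u,2].tolist())
print('crown',onz(t,204.0,237.2,.034),'tt',onz(t,206.7,236.6,.018))
# scene view too
A=g['image'][140:170,265:320]; hs=cv2.cvtColor(A,cv2.COLOR_RGB2HSV); m=((hs[:,:,1]<50)&(hs[:,:,2]>130)).astype(np.uint8)
k=[(cv2.contourArea(x),cv2.boundingRect(x)) for x in cv2.findContours(m,0,1)[0]]; print(k)
E
```

```text
235 [141, 143, 144, 147, 171, 180, 190, 192, 188, 185, 188, 176, 136, 78, 37, 25, 25, 25, 26, 25, 23, 26, 25, 25, 25, 24, 24, 40, 53, 54, 44, 34, 31, 28, 27, 26, 27, 29, 27, 27, 27, 25, 29, 30, 34, 30, 30, 28]
237 [143, 143, 142, 148, 169, 182, 185, 188, 187, 187, 183, 168, 123, 66, 33, 25, 28, 26, 27, 26, 26, 29, 24, 25, 25, 22, 25, 40, 94, 149, 140, 130, 124, 114, 104, 103, 96, 97, 100, 96, 88, 79, 85, 92, 94, 85, 67, 61]
239 [141, 142, 143, 152, 168, 186, 189, 192, 187, 185, 190, 175, 136, 77, 39, 28, 27, 25, 27, 25, 27, 27, 27, 25, 23, 27, 26, 46, 78, 98, 100, 92, 80, 76, 71, 69, 67, 71, 71, 67, 58, 55, 64, 71, 73, 69, 59, 48]
202 [142, 139, 142, 138, 141, 142, 153, 166, 181, 188, 189, 183, 188, 186, 185, 185, 168, 99, 31, 23, 26, 25, 25, 26, 27, 27, 27, 27, 27, 25, 27, 34, 48, 104, 188, 192, 197, 188, 184, 187, 188, 179, 171, 152, 142, 142, 140, 141, 140, 142] [117, 119, 117, 116, 114, 115, 113, 109, 107, 106, 108, 110, 110, 111, 110, 102, 85, 67, 81, 110, 127, 133, 134, 135, 134, 133, 134, 134, 134, 131, 123, 105, 74, 59, 72, 89, 96, 99, 100, 97, 99, 101, 103, 106, 111, 113, 118, 119, 120, 117]
204 [141, 139, 140, 141, 143, 144, 152, 169, 182, 186, 187, 190, 185, 191, 186, 186, 163, 58, 24, 21, 25, 27, 25, 23, 25, 26, 27, 27, 29, 27, 26, 32, 41, 88, 178, 178, 191, 185, 187, 187, 192, 185, 170, 155, 142, 140, 142, 140, 140, 143] [116, 119, 118, 116, 114, 113, 111, 107, 105, 107, 109, 110, 110, 111, 107, 96, 75, 70, 97, 120, 132, 134, 134, 134, 135, 135, 134, 133, 133, 133, 128, 111, 80, 55, 66, 89, 96, 98, 98, 98, 101, 102, 102, 105, 111, 113, 117, 120, 118, 118]
crown [0.39069759 0.156657   0.034     ] tt [0.39211646 0.15181597 0.018     ]
[(7.5, (13, 16, 5, 5)), (117.5, (6, 4, 22, 18))]
```

{"fn": "arm_command", "kwargs": {"increments": [[-0.005, 0.001, 0.015, 0, 0, 0], [-0.012, 0.002, 0.035, 0, 0, 0], [-0.017, 0.003, 0.053, 0, 0, 0], [-0.017, 0.003, 0.06, 0, 0, 0], [-0.017, 0.003, 0.064, 0, 0, 0]]}}

```text
t: 17.15
tool_pos: [0.3989, -0.0541, 0.2273]
orientation: [-2.193, -2.249, 0.0]
force: [0.3, 0.2, -3.6]
opening: 0.0382
gripper_force: 15.5
```

{"fn": "arm_command", "kwargs": {"increments": [[0, 0, 0, 0, 0, 0], [0, 0, 0.001, 0, 0, 0], [0, 0, 0.002, 0, 0, 0], [0, 0, 0.004, 0, 0, 0], [0, 0, 0.005, 0, 0, 0]]}}

```text
t: 17.77
tool_pos: [0.3989, -0.0542, 0.2266]
orientation: [2.193, 2.249, 0.0]
force: [0.2, -0.4, -2.6]
opening: 0.0383
gripper_force: 15.5
```

```bash
python3 - <<'E'
from h import *
import pickle
pose(); t=cam('top');g=cam('scene');pickle.dump((t,g),open('c9.pkl','wb'))
S=cv2.cvtColor(t['image'],cv2.COLOR_RGB2HSV).astype(int)
print(S[237,184:216,1].tolist()); print(S[215:260,204,1].tolist(), S[215:260,204,2].tolist())
E
```

```text
17.775 [ 0.3989 -0.0542  0.2266] yaw 91.45 tilt [ 0.0001 -0.    ] op 0.0383 gf 15.5 F [ 0.2 -0.4 -2.6] M [-0.11  0.12  0.01]
[142, 141, 143, 152, 171, 183, 189, 191, 185, 189, 192, 190, 194, 176, 139, 75, 38, 26, 25, 25, 25, 27, 25, 27, 25, 26, 27, 24, 31, 58, 123, 165]
[142, 141, 148, 154, 171, 189, 188, 187, 190, 192, 186, 185, 185, 140, 47, 28, 27, 25, 25, 25, 25, 27, 25, 27, 27, 27, 27, 31, 42, 102, 177, 190, 195, 182, 186, 187, 192, 185, 188, 173, 153, 142, 139, 141, 141] [115, 116, 114, 111, 106, 105, 107, 108, 110, 110, 111, 105, 91, 71, 71, 101, 124, 133, 135, 135, 135, 134, 133, 133, 134, 132, 125, 108, 79, 60, 75, 90, 97, 101, 100, 98, 97, 102, 102, 102, 105, 111, 114, 116, 119]
```

{"fn": "arm_command", "kwargs": {"increments": [[0, -0.002, 0, 0, 0, 0], [0, -0.004, 0.001, 0, 0, 0], [0, -0.004, 0.002, 0, 0, 0], [0, -0.004, 0.0025, 0, 0, 0], [0, -0.004, 0.0025, 0, 0, 0]]}}

```text
t: 18.5
tool_pos: [0.3982, -0.0542, 0.2261]
orientation: [2.193, 2.249, 0.0]
force: [0.5, -0.1, -1.7]
opening: 0.0383
gripper_force: 15.5
```

{"fn": "arm_command", "kwargs": {"increments": [[0, 0, 0.001, 0, 0, 0], [0, 0, 0.002, 0, 0, 0], [0, 0, 0.002, 0, 0, 0], [0, 0, 0.002, 0, 0, 0], [0, 0, 0.002, 0, 0, 0]]}}

```text
t: 19.12
tool_pos: [0.3981, -0.0542, 0.2256]
orientation: [2.193, 2.249, -0.0]
force: [-1.0, -1.0, -2.2]
opening: 0.0383
gripper_force: 15.5
```

{"fn": "arm_command", "kwargs": {"increments": [[0, 0, 0.001, 0, 0, 0], [0, 0, 0.002, 0, 0, 0], [0, 0, 0.002, 0, 0, 0], [0, 0, 0.002, 0, 0, 0], [0, 0, 0.002, 0, 0, 0]]}}

```text
t: 19.75
tool_pos: [0.3981, -0.0541, 0.2252]
orientation: [-2.193, -2.249, -0.0]
force: [0.0, -1.1, -1.6]
opening: 0.038
gripper_force: 15.5
```

```bash
python3 - <<'E'
from tilt import *
pose(); c=cam('wrist'); tilt(c,.026)
E
```

```text
19.75 [ 0.3981 -0.0541  0.2252] yaw 91.45 tilt [0. 0.] op 0.038 gf 15.5 F [ 0.  -1.1 -1.6] M [ 0.    0.05 -0.09]
0 [248 266] [286 304] [0.3947 0.0678] sep 0.01656
12 [248 266] [286 304] [0.3948 0.0629] sep 0.01666
24 [248 266] [286 304] [0.395  0.0579] sep 0.01676
36 [248 266] [286 304] [0.3951 0.0528] sep 0.01686
48 [249 266] [286 304] [0.3953 0.0477] sep 0.01675
60 [249 266] [286 304] [0.3954 0.0426] sep 0.01686
72 [249 267] [286 303] [0.3956 0.0374] sep 0.01653
84 [249 267] [285 303] [0.3956 0.0321] sep 0.01642
96 [249 267] [286 303] [0.3958 0.0268] sep 0.01677
108 [250 267] [285 303] [0.396  0.0214] sep 0.01644
120 [250 267] [285 302] [0.396  0.0159] sep 0.01634
132 [250 267] [285 302] [0.3961 0.0104] sep 0.01647
144 [250 267] [285 302] [0.3963 0.0047] sep 0.01661
```

```bash
python3 - <<'E'
from h import *
a=[]
for _ in range(10):
    read_camera('wrist'); s=read_state(); a.append([*s['force'],*s['wrist_torque'],s['tool_pos'][2]])
print(np.mean(a,0).round(4),np.std(a,0).round(3))
E
```

```text
[ 0.2543 -0.6716 -1.6785 -0.0248  0.0268 -0.0324  0.2252] [0.341 0.438 0.268 0.032 0.039 0.033 0.   ]
```

{"fn": "arm_command", "kwargs": {"increments": [[0, 0, 0.001, 0, 0, 0], [0, 0, 0.002, 0, 0, 0], [0, 0, 0.002, 0, 0, 0], [0, 0, 0.002, 0, 0, 0], [0, 0, 0.002, 0, 0, 0]]}}

```text
t: 20.92
tool_pos: [0.3981, -0.0541, 0.2248]
orientation: [-2.193, -2.249, -0.0]
force: [0.3, -0.6, -1.3]
opening: 0.0389
gripper_force: 15.5
```

```bash
python3 - <<'E'
from h import *
a=[]
for _ in range(10):
    read_camera('wrist'); s=read_state(); a.append([*s['force'],*s['wrist_torque'],s['tool_pos'][2]])
print(np.mean(a,0).round(4),np.std(a,0).round(3))
E
```

```text
[ 0.1357 -0.7386 -1.6878 -0.0102  0.0464 -0.0141  0.2248] [0.487 0.525 0.71  0.029 0.037 0.033 0.   ]
```

{"fn": "arm_command", "kwargs": {"increments": [[0, 0, -0.002, 0, 0, 0], [0, 0, -0.002, 0, 0, 0], [0, 0, -0.002, 0, 0, 0], [0, 0, -0.002, 0, 0, 0], [0, 0, -0.002, 0, 0, 0]], "force": 10}}

```text
t: 22.05
tool_pos: [0.3981, -0.0541, 0.2252]
orientation: [-2.193, -2.249, 0.0]
force: [-0.8, 0.2, -3.7]
opening: 0.0406
gripper_force: 10.0
```

{"fn": "arm_command", "kwargs": {"increments": [[0, 0, 0, 0, 0, 0], [0, 0, 0, 0, 0, 0], [0, 0, 0, 0, 0, 0], [0, 0, 0, 0, 0, 0], [0, 0, 0, 0, 0, 0]], "fingers": 0.0, "force": 7}}

```text
t: 22.68
tool_pos: [0.3981, -0.0542, 0.2253]
orientation: [2.193, 2.249, -0.0]
force: [-0.2, 0.2, -2.1]
opening: 0.0511
gripper_force: 7.0
```

{"fn": "arm_command", "kwargs": {"increments": [[0, 0, 0, 0, 0, 0], [0, 0, 0, 0, 0, 0], [0, 0, 0, 0, 0, 0], [0, 0, 0, 0, 0, 0], [0, 0, 0, 0, 0, 0]], "force": 5}}

```text
t: 23.3
tool_pos: [0.3981, -0.0542, 0.2252]
orientation: [2.193, 2.249, -0.0]
force: [-0.1, 0.6, -2.2]
opening: 0.056
gripper_force: 5.0
```

```bash
python3 - <<'E'
from tilt import *
pose(); c=cam('wrist'); tilt(c,.028)
t=cam('top');g=cam('scene')
A=cv2.resize(t['image'][195:275,165:245],None,fx=5,fy=5,interpolation=cv2.INTER_CUBIC)
B=cv2.resize(g['image'][90:240,210:390],None,fx=2.2,fy=2.2,interpolation=cv2.INTER_CUBIC)
o=np.zeros((470,800,3),np.uint8);o[:A.shape[0],:A.shape[1]]=A;o[:B.shape[0],402:402+B.shape[1]]=B[:,:398]
cv2.imwrite('pics/crop6.png',np.clip(o[:,:,::-1]*1.4,0,255).astype(np.uint8))
E
```

```text
23.3 [ 0.3981 -0.0542  0.2252] yaw 91.45 tilt [-0. -0.] op 0.056 gf 5.0 F [-0.1  0.6 -2.2] M [-0.05  0.04 -0.05]
0 [228 247] [307 326] [0.3952 0.0675] sep 0.03407
12 [229 247] [307 326] [0.3954 0.0626] sep 0.03405
24 [229 247] [307 325] [0.3954 0.0576] sep 0.03404
36 [229 247] [307 325] [0.3955 0.0526] sep 0.03425
48 [229 248] [306 324] [0.3956 0.0476] sep 0.03381
60 [230 248] [306 324] [0.3958 0.0425] sep 0.03382
72 [230 248] [306 324] [0.3959 0.0374] sep 0.03405
84 [230 248] [306 323] [0.3959 0.0321] sep 0.03408
96 [231 248] [305 323] [0.3961 0.0269] sep 0.03387
108 [231 249] [305 323] [0.3963 0.0215] sep 0.03391
120 [231 248] [305 322] [0.3962 0.0161] sep 0.03417
132 [232 249] [305 322] [0.3966 0.0106] sep 0.03399
144 [232 249] [305 321] [0.3966 0.005 ] sep 0.03404
```

View pics/crop6.png

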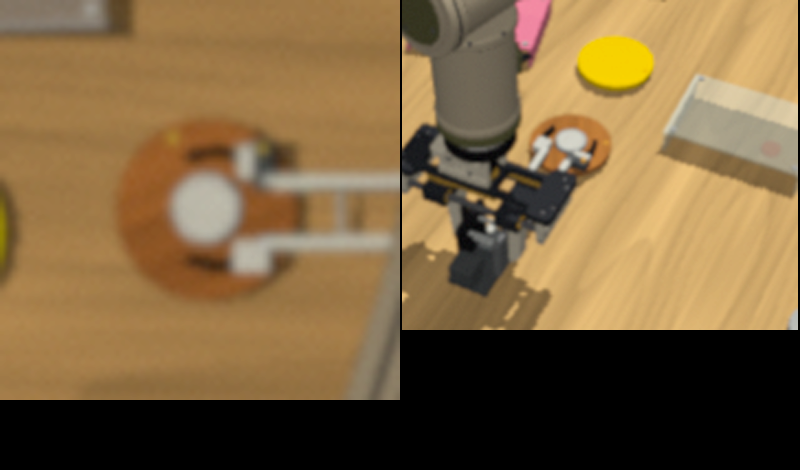

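The crown lies on the middle of the turntable at (206,208), against the disc centre at (209,209), and both jaws are clear of it. Lift off, back away and lay the reacher down.

{"fn": "arm_command", "kwargs": {"increments": [[0, 0, -0.01, 0, 0, 0], [0, 0, -0.03, 0, 0, 0], [0, 0, -0.07, 0, 0, 0], [0, 0, -0.12, 0, 0, 0], [0, 0, -0.15, 0, 0, 0]]}}

```text
t: 24.08
tool_pos: [0.3984, -0.0543, 0.2564]
orientation: [2.192, 2.248, 0.001]
force: [-1.2, -0.5, -3.1]
opening: 0.0562
gripper_force: 5.0
```

{"fn": "arm_command", "kwargs": {"increments": [[-0.08, 0.03, 0, 0, 0, 0], [-0.26, 0.1, 0, 0, 0, 0], [-0.48, 0.2, 0, 0, 0, 0], [-0.7, 0.3, 0, 0, 0, 0], [-0.83, 0.36, 0, 0, 0, 0]]}}

```text
t: 24.7
tool_pos: [0.4749, -0.2214, 0.2548]
orientation: [2.194, 2.247, -0.001]
force: [0.1, 0.8, -2.0]
opening: 0.0555
gripper_force: 5.0
```

```bash
python3 - <<'E'
from tilt import *
pose(); c=cam('wrist'); tilt(c,.058); print(row([.47,-.222,.2085],91.45))
E
```

```text
24.7 [ 0.4749 -0.2214  0.2548] yaw 91.37 tilt [ 0.0001 -0.0007] op 0.0555 gf 5.0 F [ 0.1  0.8 -2. ] M [-0.05 -0.    0.05]
0 [227 246] [307 325] [ 0.4719 -0.1   ] sep 0.0342
12 [228 246] [306 325] [ 0.472  -0.1049] sep 0.03397
24 [228 246] [306 325] [ 0.4721 -0.1099] sep 0.03417
36 [228 247] [306 324] [ 0.4722 -0.1148] sep 0.03395
48 [229 247] [306 324] [ 0.4724 -0.1199] sep 0.03395
60 [229 247] [305 324] [ 0.4724 -0.1249] sep 0.03396
72 [229 247] [305 323] [ 0.4724 -0.1301] sep 0.03397
84 [230 248] [305 323] [ 0.4728 -0.1353] sep 0.03377
96 [230 248] [305 323] [ 0.4729 -0.1405] sep 0.03402
108 [230 248] [305 322] [ 0.4729 -0.1459] sep 0.03406
120 [231 248] [304 322] [ 0.4731 -0.1513] sep 0.03386
132 [231 249] [304 321] [ 0.4732 -0.1568] sep 0.03368
144 [232 249] [304 321] [ 0.4734 -0.1623] sep 0.03373
(array([ 0.0086, -0.0286,  0.234 ]), array([ 0.0005,  0.0009, -0.0006]))
```

Level; descend to 0.2085, then touch.

{"fn": "arm_command", "kwargs": {"increments": [[0, 0, 0.06, 0, 0, 0], [0, 0, 0.13, 0, 0, 0], [0, 0, 0.19, 0, 0, 0], [0, 0, 0.22, 0, 0, 0], [0, 0, 0.228, 0, 0, 0]]}}

```text
t: 25.38
tool_pos: [0.4741, -0.2178, 0.209]
orientation: [-2.192, -2.249, 0.0]
force: [-0.5, 0.1, -2.3]
opening: 0.056
gripper_force: 5.0
```

{"fn": "arm_command", "kwargs": {"increments": [[0, 0, 0.001, 0, 0, 0], [0, 0, 0.002, 0, 0, 0], [0, 0, 0.003, 0, 0, 0], [0, 0, 0.004, 0, 0, 0], [0, 0, 0.005, 0, 0, 0]]}}

```text
t: 26.0
tool_pos: [0.4743, -0.2183, 0.2088]
orientation: [2.193, 2.249, 0.0]
force: [-1.5, 0.7, 0.7]
opening: 0.0559
gripper_force: 5.0
```

```bash
python3 -c "
from h import *
pose()"
```

```text
26.0 [ 0.4743 -0.2183  0.2088] yaw 91.45 tilt [ 0.0002 -0.0001] op 0.0559 gf 5.0 F [-1.5  0.7  0.7] M [-0.01  0.22  0.02]
```

{"fn": "arm_command", "kwargs": {"increments": [[0, 0, 0, 0, 0, 0], [0, 0, 0, 0, 0, 0], [0, 0, 0, 0, 0, 0], [0, 0, 0, 0, 0, 0], [0, 0, 0, 0, 0, 0]], "fingers": -1}}

```text
t: 26.62
tool_pos: [0.4743, -0.2183, 0.2087]
orientation: [2.193, 2.249, 0.0]
force: [0.5, -0.6, 1.1]
opening: 0.093
gripper_force: 0.0
```

{"fn": "arm_command", "kwargs": {"increments": [[0, 0, -0.1, 0, 0, 0], [0, 0, -0.25, 0, 0, 0], [0, 0, -0.45, 0, 0, 0], [0, 0, -0.65, 0, 0, 0], [0, 0, -0.8, 0, 0, 0]]}}

```text
t: 27.25
tool_pos: [0.4744, -0.2183, 0.3708]
orientation: [2.192, 2.248, 0.001]
force: [0.4, 0.2, -0.4]
opening: 0.0927
gripper_force: 0.0
```

{"fn": "arm_command", "kwargs": {"increments": [[0, 0, -0.05, 0, 0, 0], [0, 0, -0.1, 0, 0, 0], [0, 0, -0.1, 0, 0, 0], [0, 0, -0.1, 0, 0, 0], [0, 0, -0.1, 0, 0, 0]]}}

```text
t: 27.88
tool_pos: [0.4741, -0.2182, 0.3876]
orientation: [-2.192, -2.248, 0.001]
force: [0.7, 0.2, 0.2]
opening: 0.0929
gripper_force: 0.0
```

```bash
python3 - <<'E'
from h import *
pose(); c=cam('wrist'); t=cam('top'); hs=cv2.cvtColor(t['image'],cv2.COLOR_RGB2HSV).astype(int)
def cen(m,off): 
    n,l,st,ce=cv2.connectedComponentsWithStats(m.astype(np.uint8)); i=1+st[1:,4].argmax(); return ce[i]+off,st[i]
print('crown px',cen((hs[215:260,185:232,1]<70),[185,215]),'tt left/right edges',np.where(hs[237,180:232,1]>165)[0][[0,-1]]+180,'top/bot',np.where(hs[212:262,206,1]>165)[0][[0,-1]]+212)
hw=cv2.cvtColor(c['image'],cv2.COLOR_RGB2HSV).astype(int); w=(hw[:,:,1]<50)&(hw[:,:,2]>130)
for v in (90,110,140,170,200): x=np.where(w[v,200:370])[0]+200; print(v,x[[0,-1]] if len(x) else '')
a=t['image'].astype(int);
import pickle; b=pickle.load(open('c0.pkl','rb'))['top']['image'].astype(int)
d=cv2.morphologyEx((np.abs(a-b).max(2)>40).astype(np.uint8),cv2.MORPH_OPEN,np.ones((3,3)))
n,l,st,ce=cv2.connectedComponentsWithStats(d); print([s.tolist() for s in st[1:] if s[4]>12])
E
```

```text
27.875 [ 0.4741 -0.2182  0.3876] yaw 91.45 tilt [-0.0015  0.0009] op 0.0929 gf 0.0 F [0.7 0.2 0.2] M [-0.07  0.05  0.01]
crown px (array([205.80392157, 236.20915033]), array([ 14,  15,  14,  14, 153], dtype=int32)) tt left/right edges [188 224] top/bot [219 254]
90 [255 300]
110 [255 300]
140 [255 299]
170 
200 
[[377, 143, 5, 5, 19], [341, 150, 34, 47, 745], [397, 157, 8, 7, 37], [446, 181, 5, 7, 28], [433, 186, 28, 53, 457], [284, 190, 4, 7, 27], [341, 199, 21, 21, 206], [271, 200, 4, 5, 18], [301, 200, 34, 15, 170], [336, 203, 92, 125, 4537], [280, 204, 18, 3, 54], [279, 209, 6, 5, 29], [271, 216, 35, 7, 128], [313, 216, 12, 3, 36], [280, 217, 58, 95, 715], [199, 229, 14, 15, 175], [335, 286, 14, 8, 70], [72, 297, 62, 55, 1439], [320, 299, 8, 13, 69], [300, 312, 69, 40, 556], [273, 317, 18, 20, 189], [0, 327, 37, 43, 1019], [137, 327, 83, 43, 1198], [241, 329, 7, 5, 30], [228, 339, 46, 14, 398], [247, 352, 83, 68, 3867], [348, 367, 6, 11, 39], [144, 372, 82, 48, 2682], [0, 394, 12, 26, 255], [232, 410, 24, 7, 112]]
```

The crown is centred: (205.8,236.2) against the disc at (206,236.5). The reacher lies on the desk, clear of the turntable. Handing in.

```bash
python3 -c "
from plant import *
print(close_job())"
```

```text
the job is handed in; nothing more can be done
None
```

The crown lies flat on the middle of the wooden turntable (within about 1–2 mm), the reacher is back flat on the desk clear of it, nothing else appears disturbed, and the job was handed in at about 28 s.

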